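# Turn a loaded carrier over and stack it

### The arm

A 6-joint arm with a two-finger parallel gripper is mounted at the origin on the work surface. World frame = base frame: x ahead of the robot, y to its left, z up, the work surface at z = 0. Lengths are in m, angles in degrees, forces in N, time in s.
With the tool pointing down it reaches from about 0.325 to 0.775 m from the base axis. Payload 5.5 kg.
Tool frame: the origin (TCP) lies at the centre of the arm's flange, where the gripper is bolted on; the fingertips stand 182 mm ahead of it and the grasp point (between the pads) lies 163 mm ahead of it; z points along the fingers, y is the direction in which the jaws open and shut (so a half turn about z gives the same grasp; the last joint's range is limited). The gripper opens to 88 mm and grips with 3 to 60 N. Pads are 20 mm wide; open, the fingers measure 115 mm over their backs; the gripper's body (75 mm by 178 mm) begins 61 mm behind the grasp point.
Start: joints at [-77.103, 5.22, 70.514, -0, 104.267, -3.249], TCP at [0.167, -0.576, 0.405] pointing down, gripper open.
Joint ranges: [-164.24, 164.24], [-49.07, 125.15], [9.68, 141.18], [-86.29, 266.29], [3.28, 154.24], [-151.56, 151.56]. Speed limits (degrees/s): [147.25, 147.25, 172.46, 180, 180, 180].

### API

Orientations are given as [roll, pitch, yaw] about the fixed x, y, z axes, in that order (R = Rz(yaw) Ry(pitch) Rx(roll)).
In Python, from station import r gives the robot as it stands. The module is installed in compiled form; this text tells all that it offers. Calls block until the motion is done:
- r.reach(position, orientation): joint-space move of the TCP to a pose.
- r.servo_line(position, rotation=None, speed=0.15): straight line of the TCP; rotation=None keeps the orientation; speed is the mean speed in m/s.
- r.move_joints(angles): joint-space move.
- r.let_go() and r.grab(squeeze=None): open the fingers fully, or close them until they stop; squeeze is the grip in N (None keeps the last).
- r.wait(seconds).
- r.inverse_kinematics(position, orientation): joint angles nearest the present ones, or None.
- r.sense(): the state.
- r.snapshot(name): name is "scene" or "top" or "wrist"; returns a dict with "frame" (384x512x3 uint8, red, green, blue), "fx", "fy", "cx", "cy" (pixels), "dist_coeffs" ([k1, k2, p1, p2, k3] as OpenCV has them; the pictures are not rectified), "R" (3x3) and "t" (3): a world point X has camera coordinates R X + t. Camera axes: x right, y down, z forward; pixel columns grow to the right and rows downward; lengths in m; the calibration is good to about 2 mm. A picture is of the moment at which its call begins. There is no depth.
A pose or a line that the arm cannot do raises r.IKError and nothing moves.
- r.hand_in(): hands the job in, once; it reports no verdict.
The state is a dict: "clock": time; "joints": joint angles; "joint_vel": joint speeds; "joint_torque": joint torques, N m; "tcp_pos": TCP position; "orientation": TCP orientation; "contact_force": force on the tool from outside, world axes, zero at the start; "torque": the same for the moment, N m; "opening": finger opening in m.
Only numpy, scipy, OpenCV 4.12 (cv2) and the standard library are available. Lean on these libraries where they do the work, as an engineer would, in place of code of your own. Each camera call takes 0.05 s, during which the arm holds its last target.

### The job

The blank in the carrier on the bench is finished on its first face: turn the carrier upside down, keeping tray and lid held together so that nothing spills, and stack it on the carrier that already stands turned over on the stacking base, squared up and nested fully down. Set it down each time, never letting it fall or topple; leave the lower carrier closed and in its place and the other things on the bench where they are.

Things in the scene. Friction and masses are not known exactly. Their poses are not given: they have to be found in the camera images.
- tray_a: Tray (lower half) of the carrier to be turned, upright on the bare bench at the start. Grey plastic, 66 x 54 x 23 mm (x, y, z), window 34 x 22; z up while upright, down once turned. Its lowest 11 mm, the foot, is only 46 mm wide in y, so fingertips on a stacked carrier clear the one below. Origin: centre of the underside, where a 56 x 38 recess is 5 mm deep inside a thin rim. 0.12 kg.
- lid_a: Lid of the same carrier, 66 x 54 mm, flush with the tray, no latch. Origin: centre of its lower face, 23 mm above the tray's origin; same axes. 13 mm thick, plus a raised stacking frame 47 x 29 x 5 mm on top: the closed carrier is 41 mm high (36 at its outer edge) and adds 36 mm when nested. A spigot 7 mm deep keys it into the tray with 1.5 mm play. 0.10 kg.
- blank_a: Punched steel blank 43 x 31 x 4 mm, 0.04 kg, lying loose between tray and lid, seen through the windows; drops 4 mm inside when the carrier is turned. Origin: centre of the face that is its underside at the start.
- tray_a_seam (a point): Centre of the seam plane on tray A, 23 mm above its origin along its z. Tray and lid share a smooth band of side, 54 mm across in y, from 11 to 36 mm above the carrier's underside, the seam in its middle: pads laid across the seam hold both.
- lid_a_seam (a point): Centre of the seam plane on lid A (its origin). Set squarely on an end (then 66 mm tall) the closed carrier stands by itself and stays shut.
- tray_b: Tray of an equal carrier, already turned upside down on the stacking base: its z points down, its origin (centre of the underside) is now on top, 49 mm above the bench, its rim upward with the 5 mm deep recess that takes the next lid's stacking frame (4.5 mm play all round). Either way round along x fits.
- lid_b: Lid of carrier B, below tray B, upside down.
- tray_b_seam (a point): Centre of the seam plane on tray B.
- lid_b_seam (a point): Centre of the seam plane on lid B.
- stand: Stacking base fixed to the bench: steel plate 156 x 78 x 8 mm (long side x) with four corner angles up to 24 mm above the bench round carrier B, 3 mm play. Origin: centre of its underside.
- grinder: Cordless angle grinder, 350 mm long, lying at the far side of the bench; leave alone.
- tin: Dark red tin, 76 mm across, 105 mm high; leave alone.
- hammer: Hammer 280 mm long, lying; leave alone.
- wire_brush: Brush 200 mm long, lying; leave alone.
- square: Steel try square, blade 110 mm, lying flat, 14 mm high; leave alone.
- discs: Pile of cutting discs, 125 mm across, 15 mm high; leave alone.
There are look-alikes about, which are no part of the job. What is shaped like the lid_a but yellow is not meant.

How it is judged (in metres and radians):
At the end, for the whole second after the job is handed in: Carrier A is upside down (within 3 deg), closed (halves within 5 mm), its blank inside, nested down on carrier B (centres within 8 mm, squared within 6 deg, underside 34 to 37.6 mm above B's), at rest and let go; B is inverted, closed and within 12 mm of its start (angle between each of tray_a, lid_a, tray_b's own z axis and vertical above 3.08 rad and horizontal distance between tray_a and tray_b below 0.008 m and angle between the x axis of tray_a and the x axis of tray_b, either way round below 0.1 rad and z of tray_a in the frame of tray_b between -0.0376 and -0.034 m and distance between tray_a_seam and lid_a_seam below 0.005 m and angle between the z axis of tray_a and the z axis of lid_a, either way round below 0.08 rad and distance between blank_a and tray_a_seam below 0.012 m and distance of tray_b from where it was at the start of the episode below 0.012 m and distance between tray_b_seam and lid_b_seam below 0.005 m and angle between the z axis of tray_b and the z axis of lid_b, either way round below 0.08 rad and linear speed of tray_a below 0.02 m/s and angular speed of tray_a below 0.2 rad/s); the robot touches nothing.
It fails at once if carrier A's tray and lid come apart (seam centres over 8 mm or faces over 9 deg) (distance between tray_a_seam and lid_a_seam above 0.008 m or angle between the z axis of tray_a and the z axis of lid_a, either way round above 0.15 rad).
It fails at once if carrier B's tray and lid come apart (distance between tray_b_seam and lid_b_seam above 0.008 m or angle between the z axis of tray_b and the z axis of lid_b, either way round above 0.15 rad).
It fails at once if carrier A falls or topples: over 0.45 m/s or 4 rad/s with no finger touching it (contact force between the fingers and tray_a below 0.1 N and contact force between the fingers and lid_a below 0.1 N and (linear speed of tray_a above 0.45 m/s or angular speed of tray_a above 4 rad/s)).
It fails at once if carrier B knocked more than 25 mm (distance of tray_b from where it was at the start of the episode above 0.025 m).
It fails at once if another thing on the bench moved more than 40 mm (distance of any of grinder, tin, hammer, wire_brush, square, discs from where it was at the start of the episode above 0.04 m).
It also fails if it takes over 64 s, if anything falls off the work surface, if the arm or the gripper's body presses on something with over 40 N, if the wrist force passes 120 N, or if a joint passes its speed limit or range.

## Working session

There is one attempt and no reset: what is moved stays moved. The work goes in short steps, each a Python script; the robot and the scene stay as the last script left them, time stands still between calls to the robot, and variables do not carry over. Pictures are saved under pics/ and viewed, and the job is handed in when it is done.

```bash
mkdir -p pics; ls
python3 - <<'E'
from station import r
import cv2
s=r.sense();print(s)
for n in ["scene","top","wrist"]:
    d=r.snapshot(n)
    cv2.imwrite(f"pics/{n}0.png",d["frame"][:,:,::-1])
    print(n,d["fx"],d["fy"],d["cx"],d["cy"],d["dist_coeffs"],d["R"],d["t"])
E
```

```text
pics
{'clock': 0.0, 'joints': array([-7.71016119e+01,  5.26255265e+00,  7.05815743e+01, -1.52221980e-03,
        1.04267583e+02, -3.24949391e+00]), 'joint_vel': array([-0.00882456,  0.01584823, -0.03944029, -0.03210937, -0.01857991,
        0.07613588]), 'joint_torque': array([-4.54071596e-04, -4.46446645e+01, -4.06453049e+01,  6.95904228e-02,
        2.90379632e-02, -1.38339165e-04]), 'tcp_pos': array([ 0.16686771, -0.57638194,  0.40351536]), 'orientation': array([-1.79888386e+02, -4.85852802e-03,  1.61475035e+01]), 'contact_force': array([-0.08024885,  0.58382795,  0.26198756]), 'torque': array([-0.01612315, -0.02336724,  0.01154464]), 'opening': 0.08781641784663322}
scene 490.1407215603249 490.1407215603249 255.23899268706128 192.98237257074314 [-0.05383494  0.          0.          0.          0.        ] [[ 0.74263713  0.66931607  0.02249634]
 [ 0.37206398 -0.38442571 -0.84485813]
 [-0.55682896  0.6357931  -0.53451721]] [-0.44614334 -0.16238103  1.85996953]
top 377.3651325537849 377.3651325537849 256.5464630122351 194.94641590720585 [-0.11038181  0.          0.          0.          0.        ] [[ 0.00933473 -0.99974921  0.02035647]
 [-0.99517042 -0.01127748 -0.09751235]
 [ 0.09771746 -0.01934791 -0.99502611]] [-0.0161535   0.59850505  1.24924403]
wrist 305.8337337685988 305.8337337685988 255.05446715093927 189.89446998451427 [-0.0847207  0.         0.         0.         0.       ] [[ 0.27787342 -0.96061597 -0.00182153]
 [-0.92719538 -0.26870085  0.2609762 ]
 [-0.25118735 -0.07082943 -0.96534352]] [-0.59910672 -0.0320502   0.38972087]
```

View pics/scene0.png

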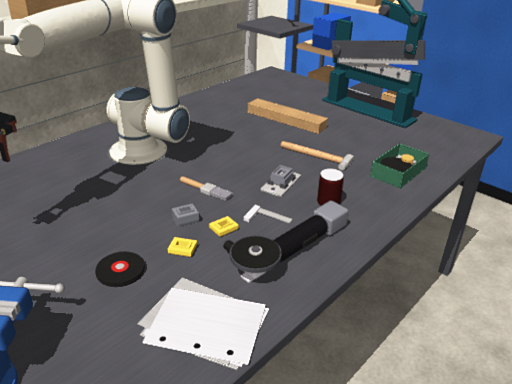

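View pics/top0.png

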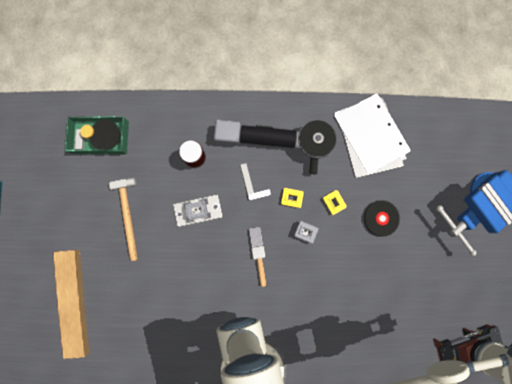

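View pics/wrist0.png

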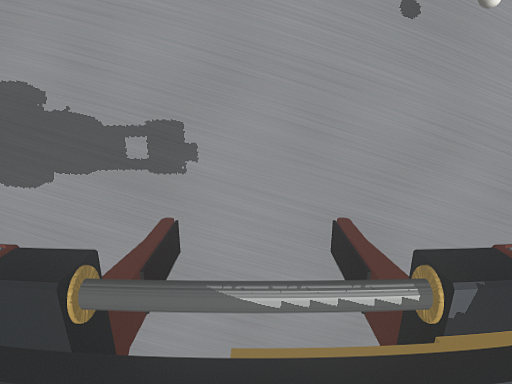

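Candidates in the top picture: the grey closed carrier at (306,232), carrier B on the plate at (197,210), and two yellow look-alike lids at (292,198) and (335,203). By the description, A is the grey one on the bare bench at (306,232). I'll check it in a close crop.

```bash
cat > h.py <<'E'
import numpy as np, cv2
from station import r
from scipy.spatial.transform import Rotation as Ro
def cam(d):
    K=np.array([[d["fx"],0,d["cx"]],[0,d["fy"],d["cy"]],[0,0,1]]);return K,np.array(d["dist_coeffs"]),np.array(d["R"]),np.array(d["t"])
def px2w(d,uv,z):
    K,D,R,t=cam(d)
    p=cv2.undistortPoints(np.array(uv,float).reshape(-1,1,2),K,D).reshape(-1,2)
    ray=np.c_[p,np.ones(len(p))]@R; C=-R.T@t
    z=np.broadcast_to(z,len(p))
    return C+ray*((z-C[2])/ray[:,2])[:,None]
def w2px(d,X):
    K,D,R,t=cam(d)
    return cv2.projectPoints(np.array(X,float).reshape(-1,1,3),cv2.Rodrigues(R)[0],t,K,D)[0].reshape(-1,2)
def crop(d,name,c,w,h,s):
    x0,y0=int(c[0]-w/2),int(c[1]-h/2)
    im=d["frame"][max(y0,0):y0+h,max(x0,0):x0+w,::-1]
    cv2.imwrite(f"pics/{name}.png",cv2.resize(im,None,fx=s,fy=s,interpolation=cv2.INTER_CUBIC))
    print(name,"crop origin",max(x0,0),max(y0,0),"scale",s)
E
python3 - <<'E'
from h import *
d=r.snapshot("top");s=r.snapshot("scene")
crop(d,"t1",(250,210),180,110,4.4)
crop(s,"s1",(240,205),170,120,4.6)
print(px2w(d,[(306,232)],.036),px2w(d,[(197,210)],.049),px2w(d,[(292,198),(335,203),(382,218),(258,257)],.01))
E
```

```text
t1 crop origin 160 155 scale 4.4
s1 crop origin 155 145 scale 4.6
[[ 0.47487544 -0.17707539  0.036     ]] [[0.54422478 0.18780277 0.049     ]] [[ 0.59135538 -0.13268537  0.01      ]
 [ 0.57559372 -0.28244743  0.01      ]
 [ 0.52471167 -0.44875925  0.01      ]
 [ 0.38887761 -0.0172602   0.01      ]]
```

View pics/t1.png

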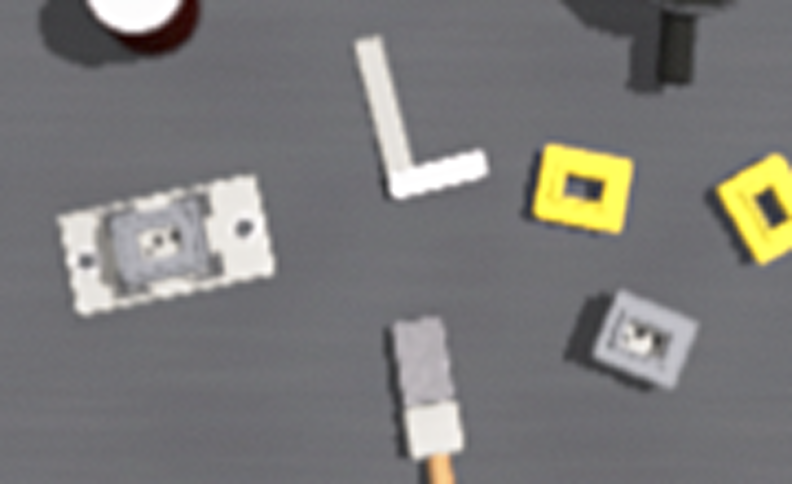

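View pics/s1.png

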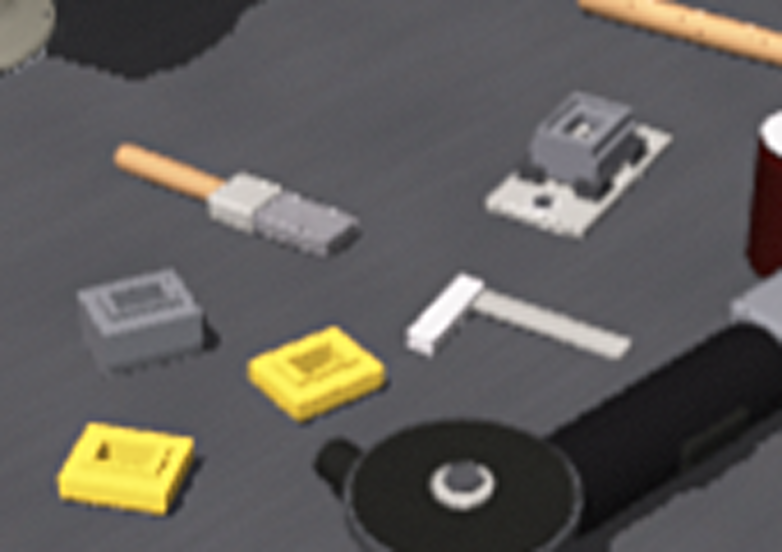

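The crops confirm it: A is the grey closed carrier (upright, stacking frame up) at top (306,232). B stands on its base at (197,210), and the yellow ones are lids only. Next I'll take close wrist views.

Run:
```python
from h import *
d=r.snapshot("wrist");s=r.sense()
T=Ro.from_euler('xyz',s["orientation"],degrees=True).as_matrix()
print("cam in tool",T.T@(-d["R"].T@d["t"]-s["tcp_pos"]), "view dir tool",T.T@d["R"][2])
r.reach([0.40,-0.15,0.33],[180,0,68]); s=r.sense();print(s["joints"],s["clock"])
d=r.snapshot("wrist");cv2.imwrite("pics/wA.png",d["frame"][:,:,::-1])
np.save("wA.npy",d,allow_pickle=True)
print(w2px(d,[[0.475,-.177,.036]]))
```

```text
cam in tool [ 0.07063211 -0.00020949  0.02029959] view dir tool [-2.61050096e-01 -4.49925626e-04  9.65325150e-01]
[-2.51939798e+01 -2.22075690e+01  1.02820935e+02 -1.48347581e-02
  9.93544734e+01 -3.11782615e+00] 2.0917
[[341.01200985 182.65089458]]
```

View pics/wA.png

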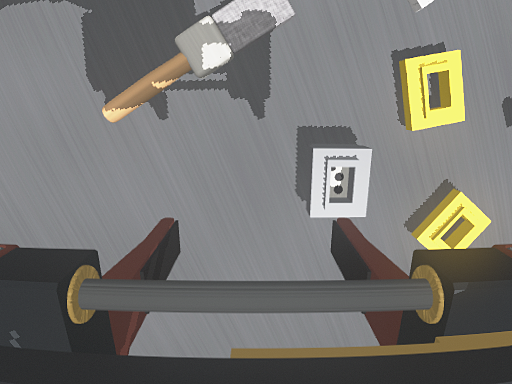

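Run:
```python
from h import *
d=np.load("wA.npy",allow_pickle=True).item()
crop(d,"wA2",(340,183),90,90,6)
```

```text
wA2 crop origin 295 138 scale 6
```

View pics/wA2.png

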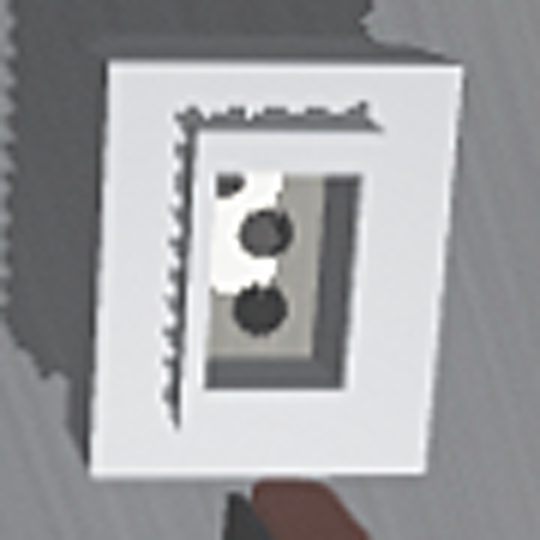

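A's top edge corners in the enlarged crop are (108,60), (464,66), (425,472) and (90,473). The brown finger is just below. Now the pose, plus a search for tilts the arm can reach.

Run:
```python
from h import *
d=np.load("wA.npy",allow_pickle=True).item()
c=np.array([(108,60),(464,66),(425,472),(90,473)],float)
uv=(c+.5)/6-.5+[295,138]
P=px2w(d,uv,.036);print(P)
L=[np.linalg.norm(P[i]-P[(i+1)%4]) for i in range(4)];print("sides",L,"centre",P.mean(0))
v=(P[0]-P[3])+(P[1]-P[2]);w=(P[1]-P[0])+(P[2]-P[3]);print("yaw x",np.degrees(np.arctan2(v[1],v[0])),"y+90",np.degrees(np.arctan2(w[1],w[0]))+90)
# tilt feasibility: tool dir tilted in plane of carrier x
def pose(g,ax,th,flip=0,back=.163):
    # ax: carrier x yaw ; th tilt toward +ax
    R=Ro.from_euler('z',ax,degrees=True)*Ro.from_euler('y',-th,degrees=True)*Ro.from_euler('x',180,degrees=True)
    if flip:R=R*Ro.from_euler('z',180,degrees=True)
    return np.array(g)-back*R.as_matrix()[:,2],R.as_euler('xyz',degrees=True),R.as_matrix()[:,2]
for nm,g,ax in (("A",[.475,-.177,.023],68),("B",[.544,.188,.062],-78),("B+30",[.544,.188,.12],-78)):
  for th in range(-75,76,15):
    for f in (0,1):
      p,o,z=pose(g,ax,th,f)
      q=r.inverse_kinematics(p,o)
      if q is not None: print(nm,th,f,np.round(z,2),np.round(q))
```

```text
[[ 0.46112798 -0.13635229  0.036     ]
 [ 0.51138043 -0.15732571  0.036     ]
 [ 0.48694378 -0.21774777  0.036     ]
 [ 0.43673272 -0.19729019  0.036     ]]
sides [np.float64(0.05445358876030915), np.float64(0.06517648954233468), np.float64(0.054218661227571976), np.float64(0.06563959199885681)] centre [ 0.47404623 -0.17717899  0.036     ]
yaw x 68.08149721220798 y+90 67.58882397701453
A -75 0 [-0.36 -0.9  -0.26] [  8.  29.  93. -60. 106.  40.]
A -75 1 [-0.36 -0.9  -0.26] [   8.   29.   93.  -60.  106. -140.]
A -60 0 [-0.32 -0.8  -0.5 ] [  5.  19.  96. -51.  99.  35.]
A -60 1 [-0.32 -0.8  -0.5 ] [   5.   19.   96.  -51.   99. -145.]
A -45 0 [-0.26 -0.66 -0.71] [  1.  10.  99. -41.  92.  29.]
A -45 1 [-0.26 -0.66 -0.71] [   1.   10.   99.  -41.   92. -151.]
A -30 0 [-0.19 -0.46 -0.87] [ -6.   2. 101. -29.  86.  20.]
A -15 0 [-0.1  -0.24 -0.97] [-15.  -3. 102. -15.  83.  10.]
A 0 0 [ 0. -0. -1.] [-24.  -5. 103.  -0.  82.  -2.]
A 15 0 [ 0.1   0.24 -0.97] [-34.  -4. 103.  15.  84. -14.]
A 30 0 [ 0.19  0.46 -0.87] [-42.   1. 102.  28.  88. -24.]
A 45 0 [ 0.26  0.66 -0.71] [-49.   8. 100. 
[... 1226 characters left out ...]
 [-15.  22.  90.  65. 108. 151.]
B+30 -75 1 [-0.2   0.94 -0.26] [-15.  22.  90.  65. 108. -29.]
B+30 -60 1 [-0.18  0.85 -0.5 ] [-12.  14.  90.  54. 102. -25.]
B+30 -45 1 [-0.15  0.69 -0.71] [ -7.   8.  90.  42.  98. -19.]
B+30 -30 1 [-0.1   0.49 -0.87] [ -1.   4.  89.  29.  94. -12.]
B+30 -15 1 [-0.05  0.25 -0.97] [ 7.  2. 88. 15. 92. -5.]
B+30 0 1 [-0. -0. -1.] [16.  2. 86.  0. 92.  4.]
B+30 15 1 [ 0.05 -0.25 -0.97] [ 24.   5.  84. -15.  94.  11.]
B+30 30 1 [ 0.1  -0.49 -0.87] [ 31.  10.  83. -28.  98.  18.]
B+30 45 1 [ 0.15 -0.69 -0.71] [ 37.  16.  81. -41. 102.  23.]
B+30 60 1 [ 0.18 -0.85 -0.5 ] [ 41.  23.  79. -53. 108.  26.]
B+30 75 1 [ 0.2  -0.94 -0.26] [ 43.  31.  78. -64. 113.  28.]
```

Run:
```python
from h import *
r.reach([0.46,0.17,0.38],[180,0,102]); s=r.sense();print(s["joints"],s["clock"])
d=r.snapshot("wrist");np.save("wB.npy",d,allow_pickle=True)
cv2.imwrite("pics/wB.png",d["frame"][:,:,::-1])
p=w2px(d,[[.544,.188,.049]])[0];print(p)
crop(d,"wB2",p,110,110,6)
t=r.snapshot("top");crop(t,"tin",(190,153),60,60,8)
```

```text
[ 1.62137169e+01 -1.19335304e+01  8.95262488e+01 -3.13379308e-02
  1.02433123e+02  4.30149474e+00] 3.3917
[337.74849201 176.99445173]
wB2 crop origin 282 121 scale 6
tin crop origin 160 123 scale 8
```

View pics/wB.png

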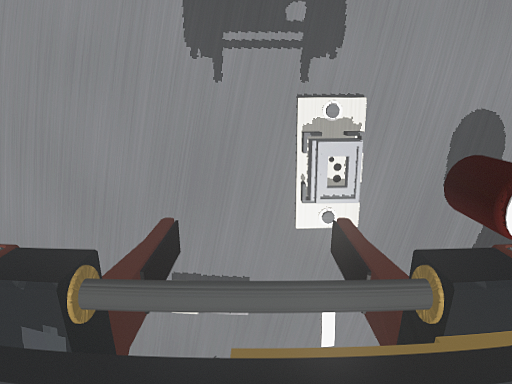

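View pics/wB2.png

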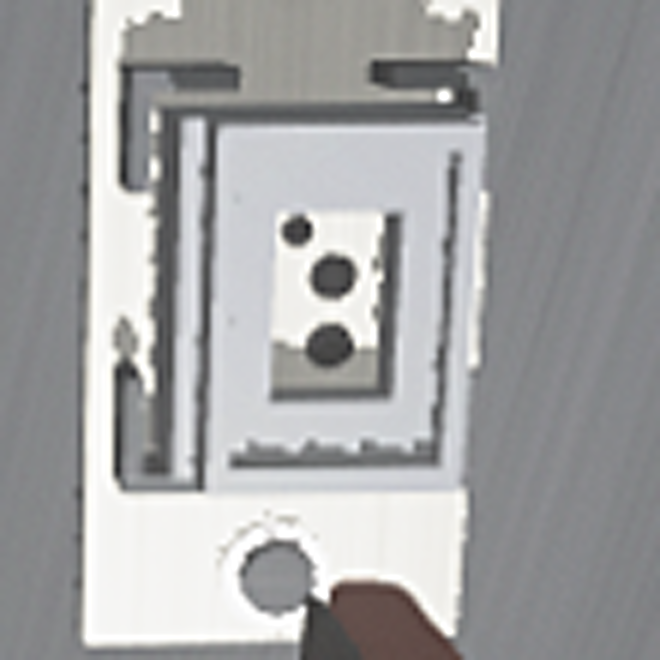

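View pics/tin.png

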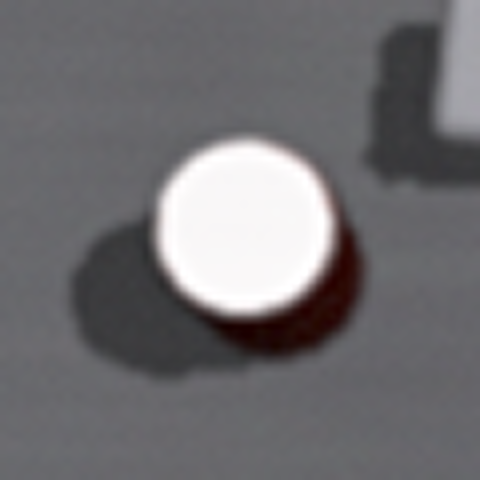

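B's top face (z=0.049) has corners in the crop at (217,125), (485,122), (466,490) and (207,492). The tin's top centre in its crop is at (245,227).

Run:
```python
from h import *
d=np.load("wB.npy",allow_pickle=True).item()
c=np.array([(217,125),(485,122),(466,490),(207,492)],float)
P=px2w(d,(c+.5)/6-.5+[282,121],.049)
L=[np.linalg.norm(P[i]-P[(i+1)%4]) for i in range(4)];print("sides",np.round(L,4),"centre",P.mean(0))
v=(P[0]-P[3])+(P[1]-P[2]);w=(P[1]-P[0])+(P[2]-P[3]);print("yaw x",np.degrees(np.arctan2(v[1],v[0])),"y+90",np.degrees(np.arctan2(w[1],w[0]))+90)
t=r.snapshot("top")
T=px2w(t,[(160+245/8,123+227/8)],.105);print("tin",T)
# plate corners
c=np.array([(85,643),(460,640)],float);print(px2w(d,(c+.5)/6-.5+[282,121],.008))
# top-cam cross-check for B centre: crop t1 foot face
print("B from top", px2w(t,[(160+158/4.4,155+240/4.4)],.044))
u=np.array([np.cos(np.radians(12)),np.sin(np.radians(12))])
print("tin in B frame jaw",(T[0,:2]-P.mean(0)[:2])@[.978,.208],"along y-ish",(T[0,:2]-P.mean(0)[:2])@[-.208,.978])
```

```text
sides [0.046  0.0656 0.0468 0.065 ] centre [0.54402383 0.19285739 0.049     ]
yaw x 103.630206048169 y+90 102.59963712735629
tin [[0.73011629 0.20563698 0.105     ]]
[[0.52367261 0.10850202 0.008     ]
 [0.60024941 0.12488261 0.008     ]]
B from top [[0.54598071 0.19217734 0.044     ]]
tin in B frame jaw 0.18465658044706243 along y-ish -0.026208790343535567
```

Everything agrees: A is at (0.474,-0.177) with yaw 67.8°. B is at (0.5445,0.193) with yaw about 102.5°, and the tin is clear.

The plan is to grip across the seam with the tool tilted +45° along the carrier's x, swing to -45° and set it down on its end. Then I re-grip at +45° and swing to -45° again onto B.

```bash
cat >> h.py <<'E'
def pose(g,ax,th):
    R=Ro.from_euler('z',ax,degrees=True)*Ro.from_euler('y',-th,degrees=True)*Ro.from_euler('x',180,degrees=True)
    return np.array(g,float)-.163*R.as_matrix()[:,2],R.as_euler('xyz',degrees=True),R.as_matrix()[:,2]
def line(g,ax,th,v=.15):
    p,o,z=pose(g,ax,th); r.servo_line(list(p),list(o),speed=v)
def reach(g,ax,th,back=0):
    p,o,z=pose(g,ax,th); r.reach(list(p-back*z),list(o))
def grasp_pt():
    s=r.sense();R=Ro.from_euler('xyz',s["orientation"],degrees=True).as_matrix();return s["tcp_pos"]+.163*R[:,2]
E
python3 - <<'E'
from h import *
g=[.474,-.1772,.025];ax=67.8
reach(g,ax,45,.12)
line(g,ax,45,.08)
s=r.sense();print(grasp_pt(),s["contact_force"],s["clock"])
d=r.snapshot("scene");crop(d,"g1",w2px(d,[g])[0],130,100,6)
E
```

```text
[ 0.4741368  -0.17762182  0.02533947] [-0.06429371  0.08804184  0.37757531] 6.8083
g1 crop origin 119 163 scale 6
```

View pics/g1.png

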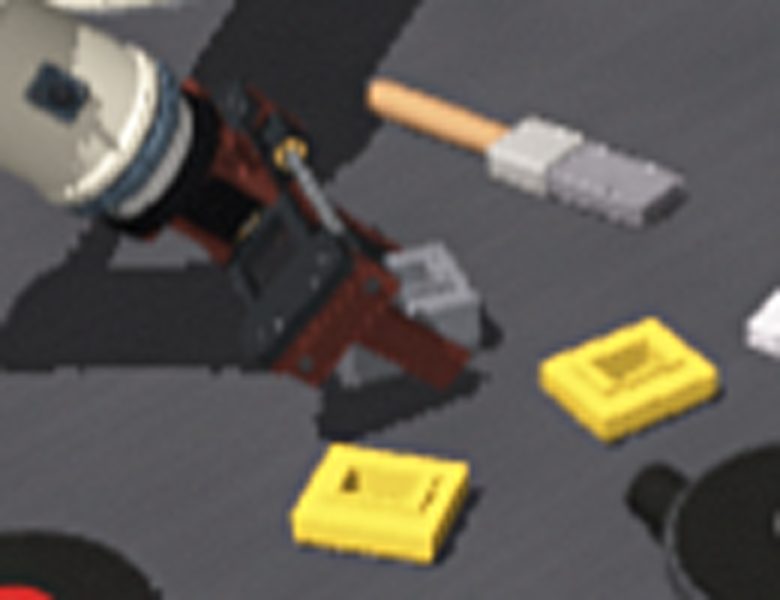

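The fingers straddle the grey carrier (crop ~(435,300)) diagonally. No contact force, and the yellow lids are clear. Next: grip, lift, swing and look.

Run:
```python
from h import *
g=np.array([.474,-.1772,.025]);ax=67.8
r.grab(40); s=r.sense();print("open",s["opening"],s["contact_force"],grasp_pt(),s["clock"])
line(g+[0,0,.02],ax,45,.05)
s=r.sense();print("open",s["opening"],s["contact_force"],s["clock"])
line(g+[0,0,.11],ax,45,.12)
line(g+[0,0,.11],ax,0,.1)
line(g+[0,0,.11],ax,-45,.1)
r.wait(.2);s=r.sense();print("open",s["opening"],s["contact_force"],grasp_pt(),s["clock"])
d=r.snapshot("scene");crop(d,"g2",w2px(d,[g+[0,0,.1]])[0],130,100,6);np.save("g2.npy",d,allow_pickle=True)
d=r.snapshot("wrist");cv2.imwrite("pics/g2w.png",d["frame"][:,:,::-1])
```

```text
open 0.053709110067037616 [-0.02016074 -0.82687811  0.32126122] [ 0.47406692 -0.17724633  0.02500377] 7.4833
open 0.053621355347531624 [-0.43059384  0.15055237 -3.35865179] 8.0333
open 0.053912485058622533 [-1.02946943 -0.51867406 -3.36260084] [ 0.4739383  -0.17758872  0.13538964] 11.9333
g2 crop origin 117 134 scale 6
```

View pics/g2.png

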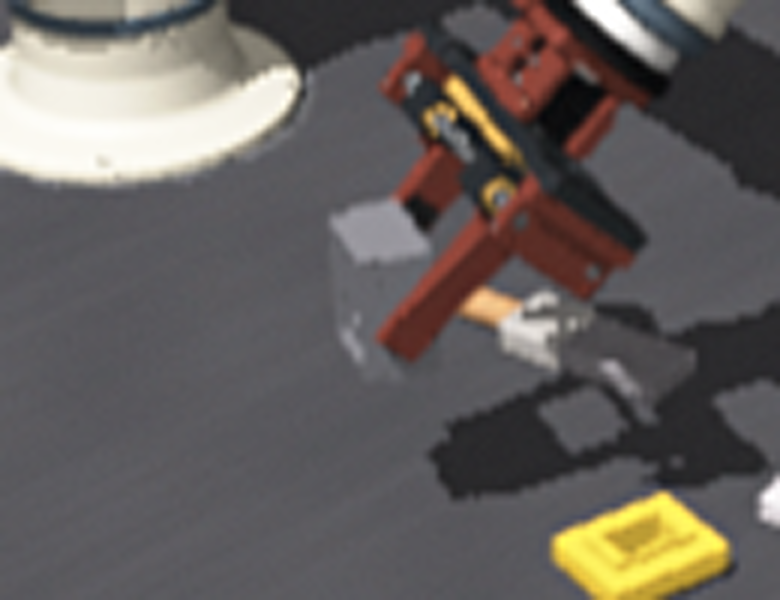

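View pics/g2w.png

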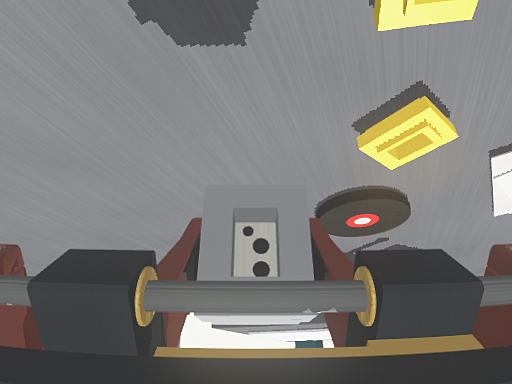

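The carrier is held on end and closed; its lid faces the body side, with the blank visible at (255,255) in the wrist picture. Lowering it to contact.

Run:
```python
from h import *
g=np.array([.474,-.1772,.0]);ax=67.8
line(g+[0,0,.045],ax,-45,.1)
line(g+[0,0,.037],ax,-45,.04)
r.wait(.1);b=r.sense()["contact_force"][2];print("base",b)
z=.037
while z>.028:
    z-=.0007; line(g+[0,0,z],ax,-45,.02); 
    f=r.sense()["contact_force"]; print(round(z,4),np.round(f,2))
    if f[2]-b>2.5: break
s=r.sense();print("open",s["opening"],grasp_pt(),s["torque"],s["clock"])
for n in("scene","wrist"):
    d=r.snapshot(n)
    if n=="scene":crop(d,"g3",w2px(d,[g+[0,0,.033]])[0],100,80,7)
```

```text
base -2.30589531597318
0.0363 [ 0.61 -0.73 -3.05]
0.0356 [-0.08 -0.22 -2.83]
0.0349 [-1.08  0.42 -2.64]
0.0342 [ 0.06 -0.41 -3.66]
0.0335 [ 0.24 -0.4  -3.63]
0.0328 [-1.86  0.17 -0.65]
0.0321 [-2.51  2.68  5.44]
open 0.053577609838833355 [ 0.47411273 -0.17721687  0.03310877] [ 0.15795939  0.31630551 -0.3283065 ] 15.2833
g3 crop origin 134 171 scale 7
```

View pics/g3.png

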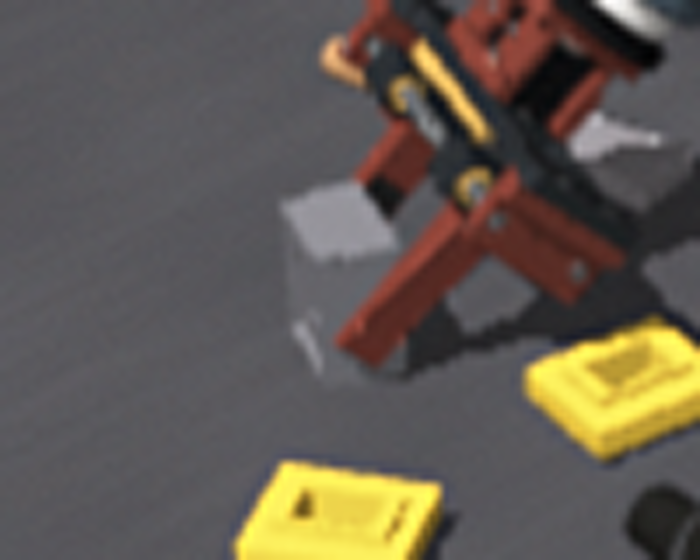

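Contact came at a grasp height of 33 mm, as expected for the 66 mm end. The carrier looks square, so I release and back off along the tool axis.

Run:
```python
from h import *
ax=67.8
g=np.array([.474,-.1772,.0325])
line(g,ax,-45,.02)
r.let_go();s=r.sense();print(s["opening"],s["contact_force"])
p,o,z=pose(g,ax,-45)
r.servo_line(list(p-.13*z),speed=.12)
d=r.snapshot("scene");crop(d,"g4",w2px(d,[g])[0],100,80,7)
# view from above with wrist cam, offset -> see standing carrier
r.reach([0.40,-0.17,0.36],[180,0,67.8])
d=r.snapshot("wrist");np.save("wE.npy",d,allow_pickle=True);p=w2px(d,[[.472,-.179,.066]])[0];print(p);crop(d,"wE",p,80,80,7)
print(r.sense()["clock"])
```

```text
0.08759046490238356 [-3.64058743e-01  1.20032065e+00  9.58642421e-04]
g4 crop origin 134 171 scale 7
[333.19100851 166.27023304]
wE crop origin 293 126 scale 7
18.4333
```

View pics/g4.png

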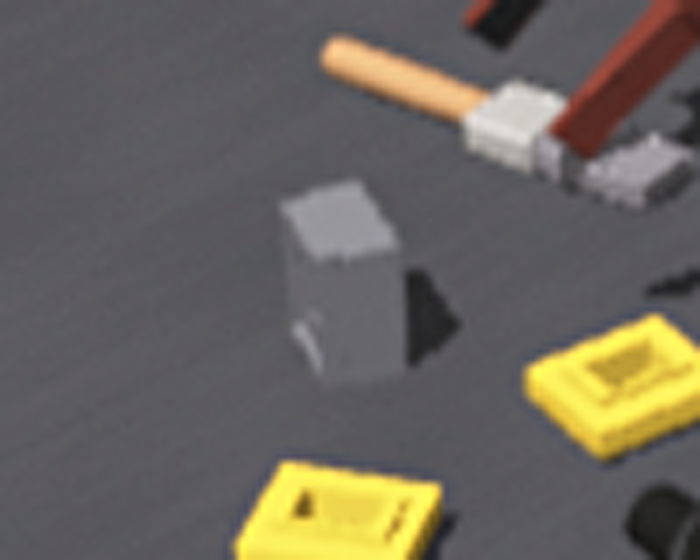

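View pics/wE.png

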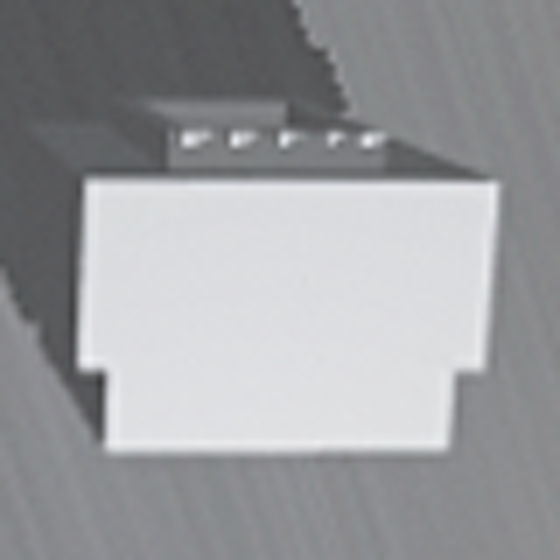

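It stands on end, closed, with the frame toward +ax (image up) and the foot toward -ax. The end face corners in the crop are (87,182), (500,181), (484,370) and (78,369), and the foot edge runs (107,451)–(447,451). Re-fit:

Run:
```python
from h import *
d=np.load("wE.npy",allow_pickle=True).item()
c=np.array([(87,182),(500,181),(484,370),(78,369),(107,451),(447,451)],float)
P=px2w(d,(c+.5)/7-.5+[293,126],.066)[:,:2]
# model: u along ax measured from underside, v across
M=np.array([(36,27),(36,-27),(11,-27),(11,27),(0,23),(0,-23)])/1e3
A=P-P.mean(0);B=M-M.mean(0)
U,S,Vt=np.linalg.svd(B.T@A);R=(U@Vt).T
print(np.linalg.det(R),"yaw",np.degrees(np.arctan2(R[1,0],R[0,0])))
print("resid mm",np.round((A-B@R.T)*1e3,1))
seam=P.mean(0)+R@(np.array([.023,0])-M.mean(0));print("seam",seam)
```

```text
0.9999999999999998 yaw 67.84416207073568
resid mm [[ 0.1 -0.3]
 [-0.1  0.1]
 [-0.1  0. ]
 [-0.   0.2]
 [ 0.2 -0. ]
 [-0.2 -0. ]]
seam [ 0.47270207 -0.17861814]
```

The residual is 0.3 mm or less, and the seam is at (0.4727,-0.1786), as predicted. Re-gripping at the centre, swinging again and moving above B.

Run:
```python
from h import *
ax=67.84;g=np.array([.4727,-.1786,.033])
reach(g,ax,45,.13)
line(g,ax,45,.08)
print(grasp_pt(),r.sense()["contact_force"])
r.grab(40);s=r.sense();print("open",s["opening"],grasp_pt(),s["contact_force"],s["clock"])
line(g+[0,0,.02],ax,45,.05)
line(g+[0,0,.11],ax,45,.12)
line(g+[0,0,.11],ax,0,.1)
line(g+[0,0,.11],ax,-45,.1)
b=np.array([.5445,.193,.14])
line(b,102.5,-45,.15)
r.wait(.2);s=r.sense();print("open",s["opening"],s["contact_force"],grasp_pt(),s["orientation"],pose(b,102.5,-45)[1],s["clock"])
d=r.snapshot("scene");crop(d,"b1",w2px(d,[b-[0,0,.04]])[0],110,90,7)
d=r.snapshot("wrist");cv2.imwrite("pics/b1w.png",d["frame"][:,:,::-1])
d=r.snapshot("top");crop(d,"b1t",w2px(d,[b])[0],70,60,9)
```

```text
[ 0.472821   -0.17900681  0.03333752] [-0.50707502 -0.3411725  -0.03878894]
open 0.05398880210462921 [ 0.47278906 -0.1786764   0.03302672] [ 0.15462016 -0.11577493 -1.01330451] 21.5083
open 0.05388128947877717 [-0.14498788  0.22349222 -2.41761437] [0.54451327 0.19277182 0.14005261] [179.99607919  45.00105186 102.47725792] [180.   45.  102.5] 28.625
b1 crop origin 227 112 scale 7
b1t crop origin 156 178 scale 9
```

View pics/b1.png

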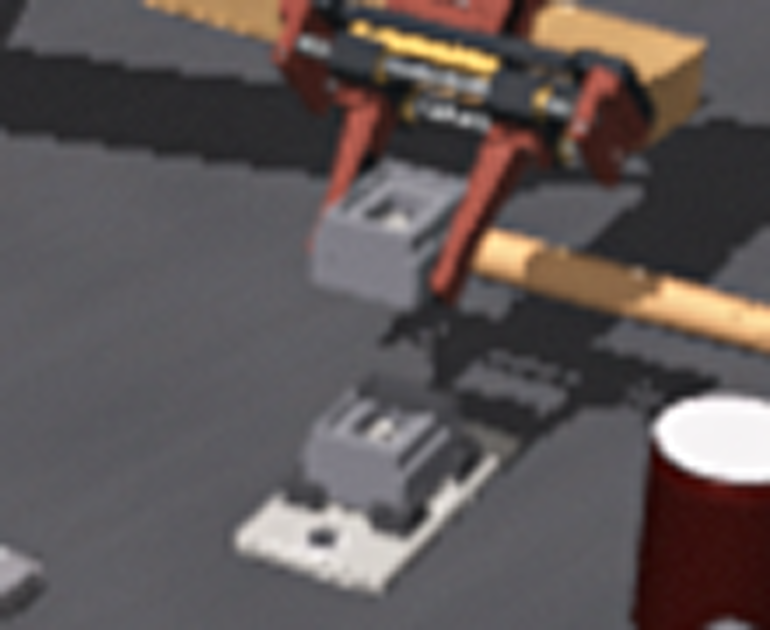

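View pics/b1w.png

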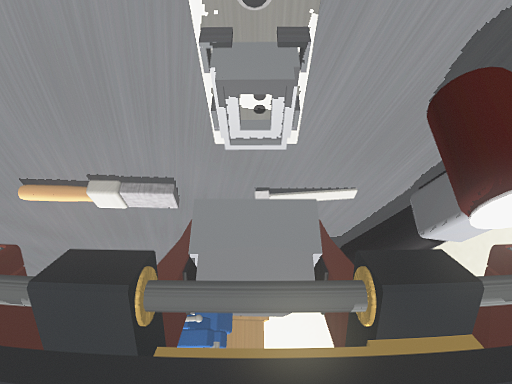

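View pics/b1t.png

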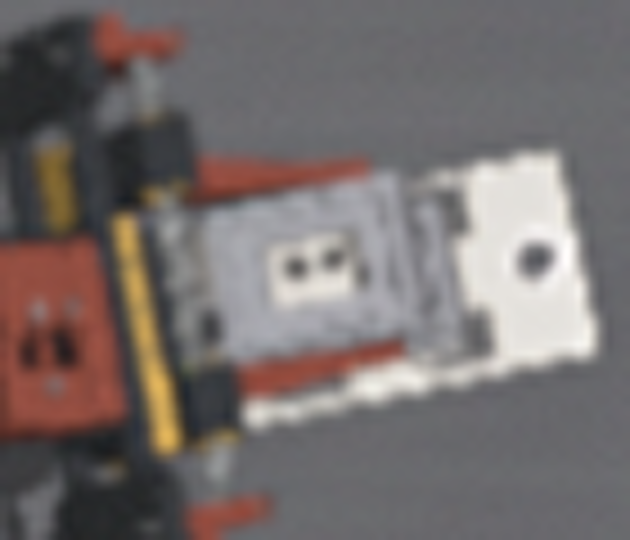

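A is inverted above B and squared to it; in the wrist picture their centre columns agree (A ~256, B ~257). Lowering, with contact expected at a grasp height near 62 mm (67 would mean not nested).

Run:
```python
from h import *
b=np.array([.5445,.193,0]);ax=102.5
line(b+[0,0,.075],ax,-45,.1)
line(b+[0,0,.070],ax,-45,.04)
r.wait(.1);f0=r.sense()["contact_force"];print("base",f0)
z=.070
while z>.0595:
    z-=.0007; line(b+[0,0,z],ax,-45,.02)
    f=r.sense()["contact_force"]; print(round(z,4),np.round(f,2),round(grasp_pt()[2],4))
    if f[2]-f0[2]>3.5 or np.linalg.norm((f-f0)[:2])>5: break
s=r.sense();print(s["opening"],s["clock"])
d=r.snapshot("scene");crop(d,"b2",w2px(d,[b+[0,0,.05]])[0],90,80,7)
```

```text
base [ 0.70949166  0.01726888 -3.45399543]
0.0693 [-0.28 -0.25 -3.42] 0.0693
0.0686 [ 0.18 -0.39 -3.51] 0.0685
0.0679 [ 0.31 -0.56 -2.29] 0.0678
0.0672 [-0.1   0.43 -2.56] 0.0671
0.0665 [-0.22  0.36 -3.31] 0.0664
0.0658 [ 0.38  0.19 -3.56] 0.0657
0.0651 [-0.09 -0.18 -3.25] 0.065
0.0644 [-0.03  0.11 -3.21] 0.0643
0.0637 [-0.16 -0.09 -3.63] 0.0636
0.063 [-0.78  0.97 -3.48] 0.0629
0.0623 [-0.37 -0.47 -3.7 ] 0.0622
0.0616 [-0.42  0.7  -1.13] 0.0619
0.0609 [-2.5   0.26  6.14] 0.0619
0.05359860883695071 33.2
b2 crop origin 236 130 scale 7
```

View pics/b2.png

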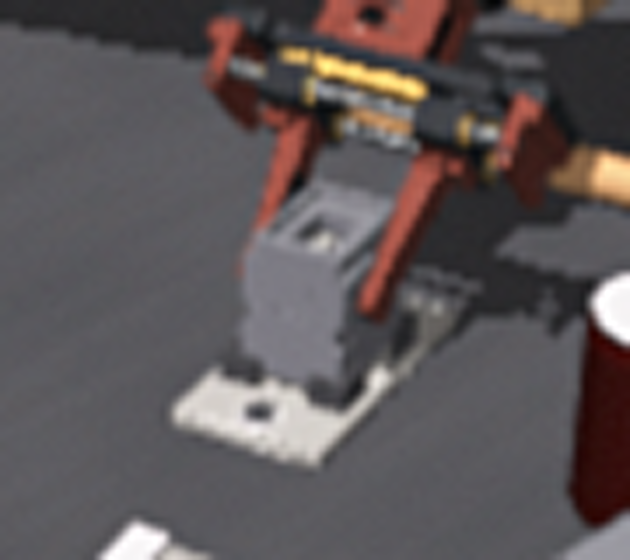

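Contact came at 61.9 mm, so it is nested fully. Releasing, backing off and checking with the wrist and scene cameras.

Run:
```python
from h import *
b=np.array([.5445,.193,.0617]);ax=102.5
line(b,ax,-45,.02)
r.let_go();print(r.sense()["opening"],r.sense()["contact_force"])
p,o,z=pose(b,ax,-45)
r.servo_line(list(p-.13*z),speed=.1)
d=r.snapshot("scene");crop(d,"b3",w2px(d,[b-[0,0,.01]])[0],90,80,7)
r.reach([0.46,0.17,0.38],[180,0,102.5])
d=r.snapshot("wrist");np.save("wF.npy",d,allow_pickle=True);q=w2px(d,[[.5445,.193,.085]])[0];print(q);crop(d,"wF",q,110,110,6)
t=r.snapshot("top");cv2.imwrite("pics/topF.png",t["frame"][:,:,::-1])
print(r.sense()["clock"],r.sense()["contact_force"])
```

```text
0.08754464701181464 [0.55848774 0.68231373 0.92314445]
b3 crop origin 236 129 scale 7
[350.01057217 181.78321626]
wF crop origin 295 126 scale 6
36.5417 [-0.15075466  0.24996543  0.53469566]
```

View pics/b3.png

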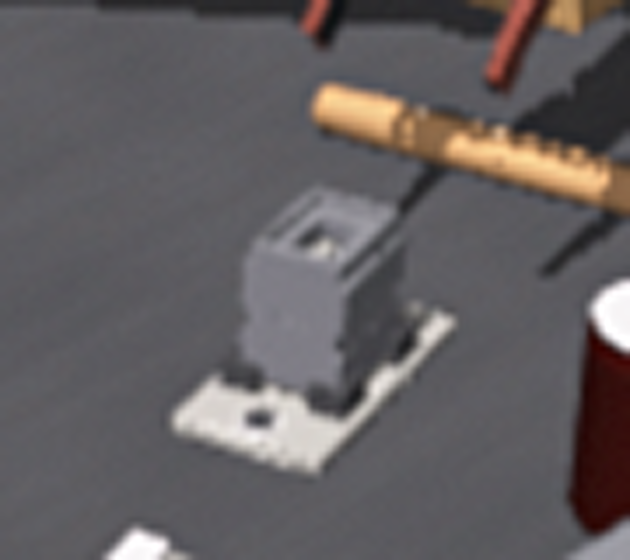

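View pics/wF.png

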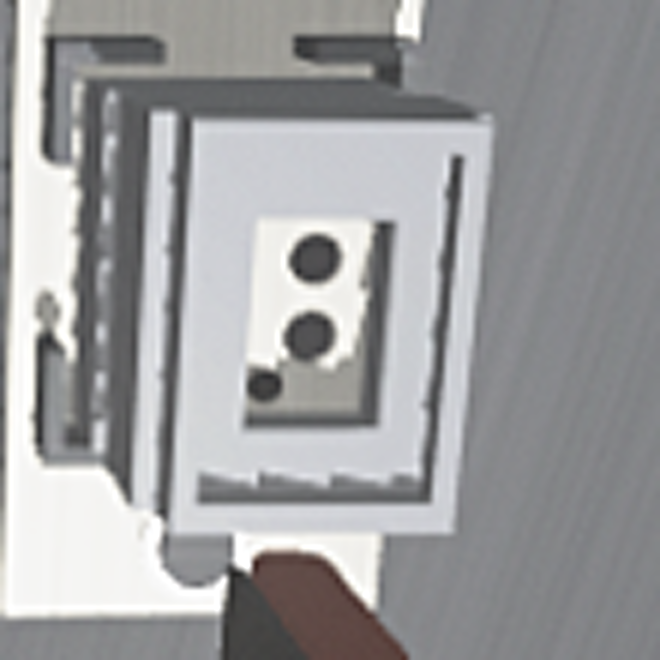

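View pics/topF.png

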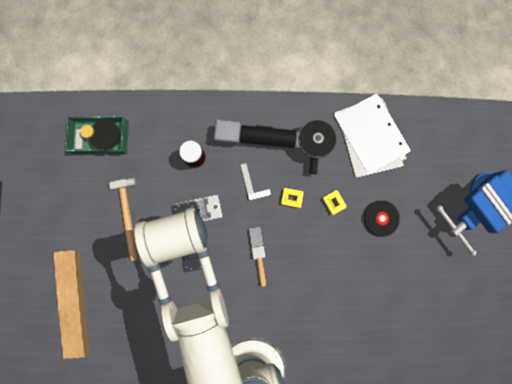

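The stack is upright and free, and the other things are unmoved. A's top face corners in the crop are (194,117), (493,122), (454,533) and (171,533). A quick numeric check:

Run:
```python
from h import *
d=np.load("wF.npy",allow_pickle=True).item()
c=np.array([(194,117),(493,122),(454,533),(171,533)],float)
for z in(.085,.090):
    P=px2w(d,(c+.5)/6-.5+[295,126],z)
    print(z,"sides",[round(np.linalg.norm(P[i]-P[(i+1)%4]),4) for i in range(4)],P.mean(0))
    v=(P[0]-P[3])+(P[1]-P[2]);print(np.degrees(np.arctan2(v[1],v[0])))
```

```text
0.085 sides [np.float64(0.0458), np.float64(0.0658), np.float64(0.0459), np.float64(0.066)] [0.54374471 0.19363516 0.085     ]
102.72890020820371
0.09 sides [np.float64(0.045), np.float64(0.0646), np.float64(0.0451), np.float64(0.0648)] [0.54192592 0.19446938 0.09      ]
102.72890020820364
```

The sides fit at z=0.085 (46 × 66 mm). The centre is within 1 mm of B and the yaw is 102.7° against 102.6°. Handing in.

Run:
```python
from h import *
r.hand_in();print(r.sense()["clock"])
```

```text
the job is handed in; nothing more can be done
the job is handed in; nothing more can be done
```

I turned carrier A over in two 90° swings and stacked it on carrier B, then handed the job in after about 37 of the 64 s. No verdict is reported.

**What I did:** I gripped A across its seam with the tool tilted 45° and swung it 90°, then set it down on its end. After measuring it again I re-gripped it, swung it another 90°, lowered it onto B until it touched, released it and backed off.

**What the last checks showed:**
- **Nesting:** contact came at a seam height of 61.9 mm, against 62 mm for fully nested. In the final wrist picture, A's top face measured 46 × 66 mm at 85 mm height, as it should.
- **Position:** A's centre is within about 1 mm of where I measured B before stacking. It is squared to B within about 0.2°.
- **Condition:** A looks closed, with its blank visible through the window. B sits in its base and the other bench items look unmoved; I judged these by eye. The robot is touching nothing.

No check failed or disagreed. I did not measure B's position again after stacking.

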